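# Find the rocking hatch cover on the surface plate

### The job

One of the three carbon hatch covers on the grey surface plate is twisted. Press gently on their corners with the fingertips until you find the cover that rocks, and hold its raised corner fully down for about a second to be sure; then lift that cover off by its bar and lay it gently, flat on its feet, in the red reject tray. Leave the two flat covers where they are on the surface plate, and everything else alone.

Things in the scene. Friction and masses are not known exactly. Their poses are not given: they have to be found in the camera images.
- plate: grey granite surface plate, fixed, 280 (x) x 480 (y) x 50 mm; origin at the centre of its underside on the table, top at z = 0.050; may be turned a little
- cover_1_grip (a point): centre of the aluminium pull bar of a black carbon hatch cover. Cover: plate 130 (x) x 100 (y) x 4 mm, z up, 0.2 kg; bar on its middle 50 long (x), 16 wide (y), 26 high above the plate; this point is 13 mm above the plate's top. Four 16 mm square feet, centred 54 (x) and 39 mm (y) from the middle, 8 mm high: on the surface plate its top is 12 mm, this point 25 mm above the surface plate
- cover_2_grip (a point): the same point on another, like-looking cover. All three rest level. Two are flat: all four feet touch, and no corner gives. One (any of the three) is twisted: it stands on two diagonally opposite feet; the feet of the other diagonal (not known which) hang 5 mm clear, and about 1 N down on either of those corners tips it 4 to 5 degrees until that foot lands (the corner sinks 4 mm); let go, it falls back level
- cover_3_grip (a point): the same point on the last, like-looking cover. The corners on which the twisted cover stands give no more than those of a flat one. A press of more than 35 N on the surface plate spoils a cover, so come down slowly (about 10 mm/s) and stop at a few newtons
- reject_tray: red open tray, fixed, 190 (x) x 160 (y) x 40 mm outside, walls and floor 5 mm thick (inside 180 x 150, floor at z = 0.005); origin at the centre of its underside; to the left or right of the surface plate. A grey tray of the same size with steel bearings stands on the other side and is not to be used
- pin: standing steel pin 20 mm across, 36 high, on the surface plate's far side; origin under its middle. Leave alone
- gauge_block: brass block 18 x 34 x 12 mm on the surface plate's near side; origin under its middle. Leave alone
- piston: aluminium piston 56 mm across, 46 high, between the robot and the surface plate; origin under its middle. Leave alone
- driver: screwdriver about 200 mm long, lying on the table between the robot and the surface plate; leave alone
Things that resemble listed ones, but are neither listed nor needed, are in the scene too. What is shaped like the part that bears cover_1_grip but blue is not meant.

How it is judged (in metres and radians):
On the way, in this order (a step that is already met when the one before it is completed fails the run):
1. the twisted cover is rocked on the surface plate: the fingers press one of its raised corners down until its foot lands and keep it tipped (3.4 to 7 degrees) for half a second (angle between cover_2_grip's own z axis and vertical between 0.06 and 0.122 rad and contact force between the fingers and cover_2 above 0.3 N and contact force between plate and cover_2 above 0.5 N and z of cover_2_grip in the frame of plate below 0.083 m and distance of cover_2_grip from where it was at the start of the episode below 0.04 m), for 0.5 s.
2. the twisted cover is lifted clear of the surface plate (height (world z) of cover_2_grip above 0.095 m and contact force between plate and cover_2 below 0.01 N), for 0.1 s.
At the end, for the whole second after the job is handed in: the twisted cover lies released and at rest on its feet on the floor of the red tray (bar centre within 50 mm of the tray's centre, less than 37 mm above the table, tilted less than 7 degrees); the two flat covers lie level on the surface plate within 25 mm of where they began (horizontal distance between cover_2_grip and reject_tray below 0.05 m and z of cover_2_grip in the frame of reject_tray below 0.037 m and angle between cover_2_grip's own z axis and vertical below 0.12 rad and linear speed of cover_2 below 0.02 m/s and distance of each of cover_1_grip, cover_3_grip from where it was at the start of the episode below 0.025 m and angle between each of cover_1_grip, cover_3_grip's own z axis and vertical below 0.03 rad); the robot touches nothing.
It fails at once if a cover is pressed on the surface plate with more than 35 N (contact force between plate and cover_1 above 35 N or contact force between plate and cover_2 above 35 N or contact force between plate and cover_3 above 35 N).
It fails at once if the cover is dropped or slammed into the tray (over 30 N) (contact force between reject_tray and cover_2 above 30 N).
It fails at once if a flat cover is lifted off or tipped (height (world z) of any of cover_1_grip, cover_3_grip above 0.085 m or angle between any of cover_1_grip, cover_3_grip's own z axis and vertical above 0.1 rad).
It fails at once if the pin, block, piston or screwdriver is moved more than 20 mm (distance of any of pin, gauge_block, piston, driver from where it was at the start of the episode above 0.02 m).
It also fails if it takes over 72 s, if anything falls off the work surface, if the arm or the gripper's body presses on something with over 40 N, if the wrist force passes 120 N, or if a joint passes its speed limit or range.

### The arm

A 6-joint arm with a two-finger parallel gripper is mounted at the origin on the work surface. World frame = base frame: x ahead of the robot, y to its left, z up, the work surface at z = 0. Lengths are in m, angles in degrees, forces in N, time in s.
With the tool pointing down it reaches from about 0.35 to 0.875 m from the base axis. Payload 4.2 kg.
Tool frame: the origin (TCP) lies between the finger pads; the fingertips stand 17 mm ahead of it and the grasp point (between the pads) lies 2 mm behind it; z points along the fingers, y is the line along which they close (so a half turn about z gives the same grasp; the last joint's range is limited). The gripper opens to 87 mm and grips with 3 to 60 N. Pads are 19 mm wide; open, the fingers measure 117 mm over their backs; the gripper's body (75 mm by 190 mm) begins 51 mm behind the grasp point.
Start: joints at [83.629, 22.042, 0.453, 0, -68.411, -14.817], TCP at [0.226, 0.583, 0.24] pointing down, gripper open.
Joint ranges: [-179.83, 179.83], [-69.29, 118.12], [-61.27, 80.66], [-181.25, 117.63], [-171.15, -9.14], [-177.46, 177.46]. Speed limits (degrees/s): [159.86, 159.86, 180, 180, 180, 180].

### API

Orientations are given as a 3x3 rotation matrix whose columns are the frame's x, y, z axes.
In Python, from station import sense, capture, r, masks_of gives the robot as it stands.
- The arm moves only by the tool apply_moves, never from a script. Its argument "steps" is a list that holds one entry, the list of rows, each a list of 7 numbers: the opening, from 0 (shut) to 1 (fully open), then the shift along the tool's x, y, z in mm, then the turn, a rotation vector about the tool's x, y, z in rad. A call has 1 to 12 rows; each row shifts and turns the commanded pose from where the row before left it, along the tool's axes as they then stand; what a row does not reach is not made up. A row lasts 1/8 s, in which the tool goes at most 62.5 mm and 10.7 degrees, less where a joint would pass 70% of its speed; a pose out of reach is approached as far as the arm can. A call with a gripper value outside its range is refused whole. The fingers move at their own pace and stop on an object; the grip force is fixed at half the most. Time passes only in rows, so rows that do not move let the fingers close. It gives the time, the measured TCP pose, the force and the opening at its end, in the units of the state.
- sense(): the state, without advancing time (a new reading comes with each control period).
- capture(name): name is "side" or "top"; returns a dict with "color" (384x512x3 uint8, red, green, blue), "vfov" (degrees; the focal length in pixels is half the picture's height over the tangent of half this angle, whatever the lens; pixels are square), "cx", "cy" (the principal point, pixels), "dist" ([k1, k2, p1, p2, k3] as OpenCV has them; the pictures are not rectified), "T" (4x4, takes a point from camera to world coordinates). Camera axes: x right, y down, z forward; pixel columns grow to the right and rows downward; lengths in m; the calibration is good to about 2 mm. A picture is of the moment at which its call begins. There is no depth.
- r.finish_job(): hands the job in, once; it reports no verdict.
Trained networks look in a picture, given as the dict that the camera call returned (one of the last four; its "shot" number tells which), for a name from the list of things; names that differ only in an ending like _2 or _b are one class to them, and where a whole thing is asked for, a point or a joint stands for the part that bears it (a point fixed in the world has none). Each returns a list of dicts, best first, with "confidence" (0 to 1); they miss things now and then, are a little off and sometimes report something else, mostly with a low value. They report only what shows in the picture. A call takes as long as a camera call. They do not tell look-alikes from the thing itself.
- masks_of(picture, thing): "pixels" (384x512 bool, what is visible of it) and "box" ([left, top, width, height] in pixels, round what is visible of it).
The state is a dict: "time_s": time; "joints": joint angles; "joint_velocities": joint speeds; "effort": joint torques, N m; "tcp_pos": TCP position; "ee_rot": TCP orientation; "wrist_force": force on the tool from outside, world axes, zero at the start; "moment": the same for the moment, N m; "gripper_width": opening from 0.0 (shut) to 1.0 (fully open).
Only numpy, scipy, OpenCV 4.12 (cv2) and the standard library are available. Lean on these libraries where they do the work, as an engineer would, in place of code of your own. Each camera call takes 0.05 s, during which the arm holds its last target. There are 200 camera calls.

## Working session

There is one attempt and no reset: what is moved stays moved. The work goes in short steps, Python scripts to look and compute and a tool call to move; the robot and the scene stay as the last step left them, time stands still between calls to the robot, and variables do not carry over. Pictures are saved under pics/ and viewed, on a budget of 10 in all, crops included, one or two more only if the job needs it, and the job is handed in when it is done.

Besides the shell and the picture viewer there is one more tool, called after "Request:" as name(argument=value, ...) on one line, values as JSON. apply_moves: Moves the arm, as the interface text tells. Its arguments: {"type":"object","properties":{"steps":{"type":"array","items":{"type":"array","items":{"type":"array","items":{"type":"number"}}}}},"required":["steps"]}

```bash
mkdir -p pics; ls
cat > h.py <<'E'
import numpy as np, cv2
from station import sense, capture, r, masks_of
def K(p):
    f=p["color"].shape[0]/2/np.tan(np.radians(p["vfov"])/2)
    return np.array([[f,0,p["cx"]],[0,f,p["cy"]],[0,0,1.]])
def world(p,uv,z):
    "pixels -> world points on plane z"
    n=cv2.undistortPoints(np.float64(uv).reshape(-1,1,2),K(p),np.float64(p["dist"])).reshape(-1,2)
    T=np.array(p["T"]); d=np.c_[n,np.ones(len(n))]@T[:3,:3].T
    return T[:3,3]+d*((z-T[2,3])/d[:,2])[:,None]
def pix(p,X):
    M=np.linalg.inv(np.array(p["T"]))
    return cv2.projectPoints(np.float64(X).reshape(-1,1,3),cv2.Rodrigues(M[:3,:3])[0],M[:3,3],K(p),np.float64(p["dist"]))[0].reshape(-1,2)
def save(img,n,s=1):
    cv2.imwrite("pics/"+n,cv2.resize(img[...,::-1],None,fx=s,fy=s,interpolation=cv2.INTER_CUBIC))
E
python3 - <<'E'
from h import *
for n in("top","side"):
    p=capture(n); save(p["color"],n+"0.png",1.5)
    print(n,np.round(p["T"],3).tolist(),p["vfov"])
    for t in("cover_1_grip","plate","reject_tray","pin","gauge_block","piston"):
        for d in masks_of(p,t):
            m=d["pixels"]; ys,xs=np.nonzero(m)
            R=cv2.minAreaRect(np.c_[xs,ys].astype(np.float32))
            print(t,round(d["confidence"],2),d["box"],np.round(R[0]),np.round(R[1]),round(R[2]),m.sum())
print({k:np.round(v,3).tolist() for k,v in sense().items()})
E
```

```text
pics
top [[0.008, -0.997, 0.083, 0.411], [-1.0, -0.008, 0.001, -0.015], [-0.0, -0.083, -0.997, 1.452], [0.0, 0.0, 0.0, 1.0]] 46.674689052695314
cover_1_grip 0.95 [196.0, 91.6, 47.6, 43.3] [220. 112.] [30. 39.] 69 1138
cover_1_grip 0.77 [112.5, 260.8, 34.7, 40.1] [129. 280.] [32. 40.] 2 1259
cover_1_grip 0.57 [184.8, 161.9, 41.8, 44.6] [204. 187.] [31. 41.] 17 1233
plate 0.63 [174.3, 145.3, 155.8, 89.9] [252. 191.] [152.  90.] 2 9575
reject_tray 0.58 [336.6, 156.3, 57.4, 66.0] [364. 189.] [61. 54.] 82 3180
pin 0.5 [220.6, 145.1, 7.5, 6.6] [223. 148.] [7. 6.] 90 43
piston 0.84 [164.2, 244.5, 22.8, 23.8] [178. 254.] [18. 19.] 90 298
side [[-0.994, -0.091, 0.066, 0.401], [-0.111, 0.71, -0.695, 1.096], [0.017, -0.698, -0.716, 1.223], [0.0, 0.0, 0.0, 1.0]] 46.276523092230896
cover_1_grip 0.68 [210.9, 220.1, 46.0, 37.1] [235. 236.] [39. 25.] 19 890
cover_1_grip 0.67 [301.7, 297.2, 38.2, 34.3] [319. 316.] [35. 30.] 5 943
cover_1_grip 0.65 [153.2, 212.0, 32.4, 32.6] [166. 229.] [29. 30.] 80 818
plate 0.76 [192.6, 159.8, 99.3, 113.7] [239. 214.] [ 86. 108.] 7 6066
reject_tray 0.75 [228.4, 131.1, 49.4, 29.0] [252. 148.] [30. 47.] 90 1329
gauge_block 0.52 [277.4, 190.1, 5.9, 4.1] [278. 192.] [6. 3.] 90 26
piston 0.89 [287.8, 261.9, 16.3, 20.9] [296. 270.] [21. 17.] 90 332
{'time_s': 0.7, 'joints': [83.628, 22.039, 0.452, -0.001, -68.411, -14.817], 'joint_velocities': [0.042, -0.036, 0.099, -0.063, 0.027, 0.007], 'effort': [-0.0, -39.033, 18.759, 4.224, 0.016, -0.0], 'tcp_pos': [0.226, 0.583, 0.24], 'ee_rot': [[0.932, -0.361, -0.0], [-0.361, -0.932, 0.0], [-0.0, -0.0, -1.0]], 'wrist_force': [0.113, -0.479, -0.152], 'moment': [0.08, -0.019, -0.081], 'gripper_width': 0.997}
```

View pics/top0.png

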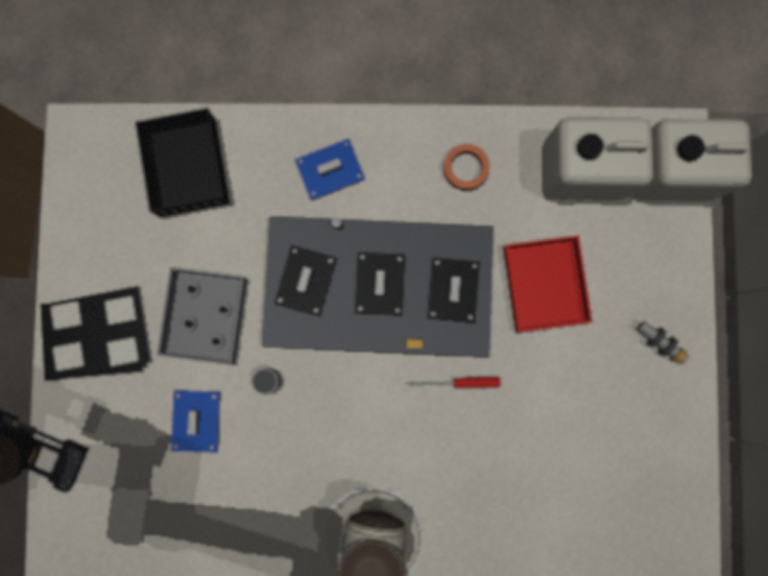

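View pics/side0.png

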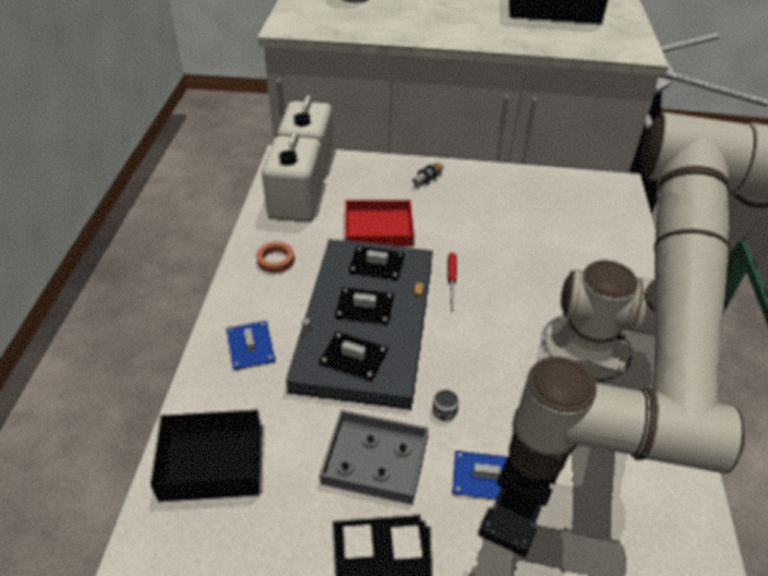

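Top view (×1.5): three black covers on the grey plate at (306,280), (380,284), (455,290). The blue covers at (330,168) and (196,420) and the black box and frame on the left are look-alikes. The red tray is at (547,284), and the grey bearing tray at (203,315) is not to be used. The pin is at (337,224), the block at (414,344), the piston at (266,380) and the driver at (455,382).

Run:
```python
from h import *
p=capture("top"); c=p["color"]; g=cv2.cvtColor(c,cv2.COLOR_RGB2GRAY)
print("plate gray",g[160,185:330:12])
# covers: dark region on plate
for (u,v) in [(204,187),(253,189),(303,193)]:
    w=26; sub=np.zeros_like(g); sub[v-w:v+w,u-22:u+23]=(g[v-w:v+w,u-22:u+23]<50)
    sub=cv2.morphologyEx(sub,cv2.MORPH_CLOSE,np.ones((3,3),np.uint8))
    n,l,st,_=cv2.connectedComponentsWithStats(sub); k=1+np.argmax(st[1:,4])
    ct=max(cv2.findContours((l==k).astype(np.uint8),0,2)[0],key=cv2.contourArea)
    W=world(p,ct.reshape(-1,2),0.062)[:,:2]*1000
    R=cv2.minAreaRect(W.astype(np.float32)); print("cover",np.round(R[0],1),np.round(R[1]),R[2], st[k].tolist())
    h=cv2.boxPoints(R)
    b=np.zeros_like(g); b[v-14:v+15,u-12:u+13]=(g[v-14:v+15,u-12:u+13]>110)
    ys,xs=np.nonzero(b); Wb=world(p,np.c_[xs,ys],0.088)[:,:2]*1000
    Rb=cv2.minAreaRect(Wb.astype(np.float32)); print("  bar",np.round(Wb.mean(0),1),np.round(Rb[0],1),np.round(Rb[1]),round(Rb[2],1))
hsv=cv2.cvtColor(c,cv2.COLOR_RGB2HSV)
red=((hsv[...,0]<8)|(hsv[...,0]>172))&(hsv[...,1]>130)&(hsv[...,2]>60)
n,l,st,_=cv2.connectedComponentsWithStats(red.astype(np.uint8)); k=1+np.argmax(st[1:,4])
ys,xs=np.nonzero(l==k); R=cv2.minAreaRect((world(p,np.c_[xs,ys],0.04)[:,:2]*1000).astype(np.float32)); print("tray",R)
im=c.copy()[130:240,160:400]; save(im,"crop1.png",3)
```

```text
plate gray [ 78  77  78  77  76  75  76  74  73  73  73  72 123]
cover [546.7 142.1] [ 99. 126.] 74.56342315673828 [185, 165, 39, 45, 997]
  bar [546.3 143.3] [546.2 143.5] [15. 47.] 75.0
cover [541.7 -13. ] [ 98. 125.] 87.27955627441406 [237, 169, 33, 41, 1005]
  bar [541.1 -13. ] [541.3 -11.8] [43. 15.] 0.4
cover [ 529.3 -167. ] [ 98. 129.] 85.23580932617188 [286, 172, 33, 43, 1038]
  bar [ 530.2 -166.6] [ 529.  -166.5] [14. 47.] 84.8
tray ((545.9844970703125, -370.2491760253906), (186.29530334472656, 160.6584014892578), 8.139490127563477)
```

View pics/crop1.png

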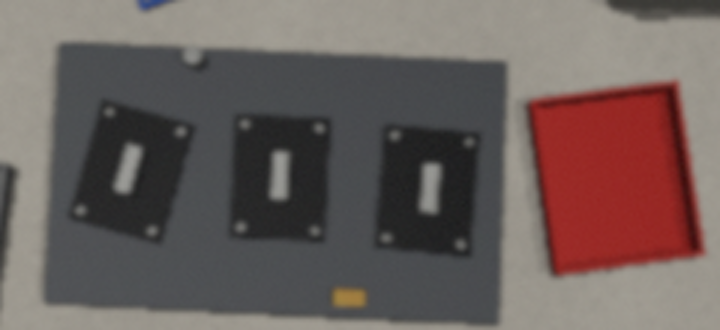

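Crop: three covers on the plate with bars at crop (128,168), (280,175) and (430,188), and the red tray at (615,178). The black covers and the red tray fit the description; the blue ones lie off the plate. I'll test each cover's two near corners, one per diagonal, starting with the left cover A.

Request:
apply_moves(steps=[[[0,0,0,0,0,0,-0.108],[0,37,30.3,14,0,0,0],[0,37,30.3,14,0,0,0],[0,37,30.3,14,0,0,0],[0,37,30.3,14,0,0,0],[0,37,30.3,14,0,0,0],[0,37,30.3,14,0,0,0],[0,37,30.3,14,0,0,0],[0,37,30.3,14,0,0,0],[0,37,30.3,14,0,0,0],[0,37,30.3,14,0,0,0],[0,0,0,0,0,0,0]]])

```text
time_s: 2.25
tcp_pos: [0.5055, 0.1915, 0.0983]
ee_rot: [[0.965, -0.264, -0.002], [-0.264, -0.965, -0.002], [-0.002, 0.002, -1.0]]
wrist_force: [-1.2, 0.2, 0.5]
gripper_width: 0.012
```

Request:
apply_moves(steps=[[[0,0,0,7,0,0,0],[0,0,0,7,0,0,0],[0,0,0,1.2,0,0,0],[0,0,0,1.2,0,0,0],[0,0,0,1.2,0,0,0],[0,0,0,1.2,0,0,0],[0,0,0,0,0,0,0]]])

```text
time_s: 3.12
tcp_pos: [0.5048, 0.1943, 0.0807]
ee_rot: [[0.966, -0.259, -0.0], [-0.259, -0.966, -0.0], [-0.0, 0.0, -1.0]]
wrist_force: [-0.5, -1.1, -0.0]
gripper_width: 0.006
```

Request:
apply_moves(steps=[[[0,0,0,1.2,0,0,0],[0,0,0,1.2,0,0,0],[0,0,0,0.6,0,0,0],[0,0,0,0,0,0,0]]])

```text
time_s: 3.62
tcp_pos: [0.505, 0.1944, 0.0794]
ee_rot: [[0.966, -0.258, 0.001], [-0.258, -0.966, -0.0], [0.001, -0.0, -1.0]]
wrist_force: [-3.5, -0.5, 10.2]
gripper_width: 0.007
```

Cover A's (−,+) corner is solid: 10 N with no sink. Next is A's (−,−) corner.

Request:
apply_moves(steps=[[[0,0,0,-7,0,0,0],[0,0,26,0,0,0,0],[0,0,26,0,0,0,0],[0,0,26,0,0,0,0],[0,0,0,0,0,0,0],[0,0,0,3,0,0,0],[0,0,0,1,0,0,0],[0,0,0,1,0,0,0],[0,0,0,1,0,0,0],[0,0,0,0.8,0,0,0],[0,0,0,0,0,0,0]]])

```text
time_s: 5.0
tcp_pos: [0.4848, 0.1194, 0.0794]
ee_rot: [[0.966, -0.258, 0.001], [-0.258, -0.966, -0.0], [0.001, -0.0, -1.0]]
wrist_force: [-3.8, -0.1, 10.5]
gripper_width: 0.005
```

Request:
apply_moves(steps=[[[0,0,0,-9,0,0,0],[0,0,0,0,0,0,-0.105],[0,0,0,0,0,0,-0.105],[0,3,30.4,0,0,0,0],[0,3,30.4,0,0,0,0],[0,3,30.4,0,0,0,0],[0,0,0,4,0,0,0],[0,0,0,1.2,0,0,0],[0,0,0,1.2,0,0,0],[0,0,0,1.2,0,0,0],[0,0,0,1.2,0,0,0],[0,0,0,0,0,0,0]]])

```text
time_s: 6.5
tcp_pos: [0.489, 0.0277, 0.0782]
ee_rot: [[0.999, -0.051, 0.0], [-0.051, -0.999, 0.0], [0.0, -0.0, -1.0]]
wrist_force: [0.0, 0.6, 0.4]
gripper_width: 0.005
```

It gives: 78.2 mm with almost no force. Going further down slowly.

Request:
apply_moves(steps=[[[0,0,0,1,0,0,0],[0,0,0,1,0,0,0],[0,0,0,0.5,0,0,0],[0,0,0,0,0,0,0]]])

```text
time_s: 7.0
tcp_pos: [0.489, 0.0275, 0.0759]
ee_rot: [[0.999, -0.052, 0.0], [-0.052, -0.999, 0.0], [0.0, -0.0, -1.0]]
wrist_force: [-1.8, 1.6, 2.9]
gripper_width: 0.005
```

Request:
apply_moves(steps=[[[0,0,0,0.6,0,0,0],[0,0,0,0,0,0,0],[0,0,0,0,0,0,0]]])

```text
time_s: 7.38
tcp_pos: [0.489, 0.0275, 0.0757]
ee_rot: [[0.999, -0.051, 0.001], [-0.051, -0.999, 0.0], [0.001, -0.0, -1.0]]
wrist_force: [-2.1, 1.9, 7.6]
gripper_width: 0.004
```

Landed and solid at 75.7 mm (about 3.7 mm of sink, 7.6 N). Holding over a second, with a picture to check.

Request:
apply_moves(steps=[[[0,0,0,0,0,0,0],[0,0,0,0,0,0,0],[0,0,0,0,0,0,0],[0,0,0,0,0,0,0],[0,0,0,0,0,0,0],[0,0,0,0,0,0,0],[0,0,0,0,0,0,0],[0,0,0,0,0,0,0],[0,0,0,0,0,0,0],[0,0,0,0,0,0,0]]])

```text
time_s: 8.62
tcp_pos: [0.489, 0.0275, 0.0757]
ee_rot: [[0.999, -0.052, 0.0], [-0.052, -0.999, 0.0], [0.0, -0.0, -1.0]]
wrist_force: [-2.6, 1.2, 7.4]
gripper_width: 0.003
```

Run:
```python
from h import *
p=capture("side"); u,v=pix(p,[[.541,-.013,.07]])[0].astype(int); print(u,v,sense()["wrist_force"])
save(p["color"][v-50:v+50,u-65:u+65],"press.png",5)
```

```text
241 199 [-2.14282365  2.1331566   7.31931057]
```

View pics/press.png

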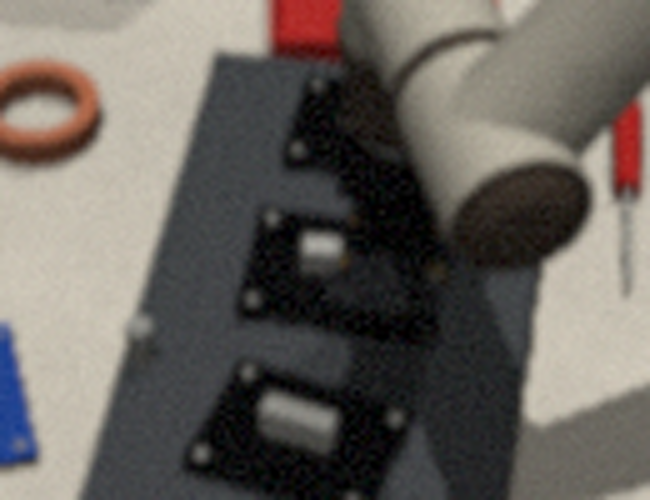

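The press shows: gripper on the middle cover B's near-left corner (crop (430,330)), its bar at (322,252), the flat cover A untouched below at (298,420). B is the twisted one. Releasing gently, backing off and re-measuring B.

Request:
apply_moves(steps=[[[0,0,0,-1,0,0,0],[0,0,0,-1.5,0,0,0],[0,0,0,-1.5,0,0,0],[0,0,0,-3,0,0,0],[0,0,0,-25,0,0,0],[0.5,-40,0,-35,0,0,0],[0.5,-50,0,-10,0,0,0],[0.5,0,0,0,0,0,0]]])

```text
time_s: 9.68
tcp_pos: [0.3961, 0.0315, 0.1528]
ee_rot: [[0.999, -0.051, 0.0], [-0.051, -0.999, 0.001], [0.0, -0.001, -1.0]]
wrist_force: [1.1, -0.4, 0.1]
gripper_width: 0.262
```

Run:
```python
from h import *
p=capture("top"); c=p["color"]; g=cv2.cvtColor(c,cv2.COLOR_RGB2GRAY)
u,v=253,189
b=np.zeros_like(g); b[v-14:v+15,u-12:u+13]=(g[v-14:v+15,u-12:u+13]>110)
ys,xs=np.nonzero(b); Wb=world(p,np.c_[xs,ys],0.088)[:,:2]*1000
Rb=cv2.minAreaRect(Wb.astype(np.float32)); print("  bar",np.round(Wb.mean(0),1),Rb)
s=sense(); print(s["tcp_pos"],s["gripper_width"])
im=c.copy(); save(im[140:250,180:400],"crop2.png",3.6)
```

```text
bar [541.1 -13. ] ((541.3176879882812, -11.788936614990234), (43.297149658203125, 15.37784481048584), 0.42482227087020874)
[0.39802892 0.0319747  0.15278825] 0.30436722955812334
```

View pics/crop2.png

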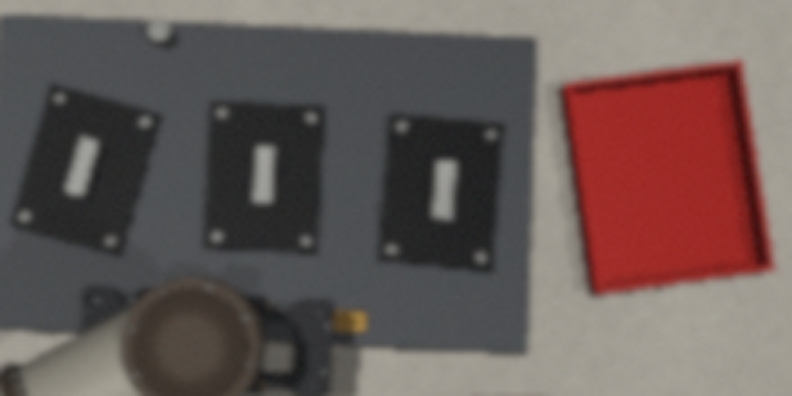

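The crop shows cover B back level, its bar at (264,175), unmoved; the fingers, half open, are clear below it. Going over the bar now.

Request:
apply_moves(steps=[[[0.5,36.3,9.3,5,0,0,0],[0.5,36.3,9.3,5,0,0,0],[0.5,36.3,9.3,5,0,0,0],[0.5,36.3,9.3,5,0,0,0],[0.5,0,0,0,0,0,0],[0.5,0,0,10,0,0,0],[0.5,0,0,10,0,0,0],[0.5,0,0,10,0,0,0],[0.5,0,0,10,0,0,0],[0.5,0,0,7,0,0,0],[0.5,0,0,3,0,0,0],[0.5,0,0,0,0,0,0]]])

```text
time_s: 11.22
tcp_pos: [0.5421, -0.0126, 0.0819]
ee_rot: [[0.999, -0.052, -0.0], [-0.052, -0.999, -0.0], [-0.0, 0.0, -1.0]]
wrist_force: [0.6, -0.1, 0.0]
gripper_width: 0.502
```

Request:
apply_moves(steps=[[[0,0,0,0,0,0,0],[0,0,0,0,0,0,0],[0,0,0,0,0,0,0],[0,0,0,0,0,0,0],[0,0,0,0,0,0,0],[0,0,0,0,0,0,0],[0,0,0,0,0,0,0]]])

```text
time_s: 12.1
tcp_pos: [0.5426, -0.0124, 0.0823]
ee_rot: [[0.999, -0.052, 0.001], [-0.052, -0.999, 0.0], [0.001, -0.0, -1.0]]
wrist_force: [1.2, 1.7, 1.2]
gripper_width: 0.184
```

Request:
apply_moves(steps=[[[0,0,0,-3,0,0,0],[0,0,0,-5,0,0,0],[0,0,0,-10,0,0,0],[0,0,0,-20,0,0,0],[0,0,0,-25,0,0,0],[0,0,0,-25,0,0,0],[0,0,0,-12,0,0,0],[0,0,0,0,0,0,0],[0,0,0,0,0,0,0]]])

```text
time_s: 13.22
tcp_pos: [0.5413, -0.0127, 0.181]
ee_rot: [[0.999, -0.052, -0.002], [-0.052, -0.999, -0.0], [-0.002, 0.0, -1.0]]
wrist_force: [0.8, -0.3, -2.8]
gripper_width: 0.179
```

Held: opening 16 mm and about 2.8 N of weight. Carrying it to the red tray.

Request:
apply_moves(steps=[[[0,0,0,0,0,0,-0.095],[0,0,0,0,0,0,-0.095],[0,-2.6,20,0,0,0,0],[0,-5,39.4,0,0,0,0],[0,-5,39.4,0,0,0,0],[0,-5,39.4,0,0,0,0],[0,-5,39.4,0,0,0,0],[0,-5,39.4,0,0,0,0],[0,-5,39.4,0,0,0,0],[0,-5,39.4,0,0,0,0],[0,-5,39.4,0,0,0,0],[0,-2.6,19.4,0,0,0,0]]])

```text
time_s: 14.72
tcp_pos: [0.5453, -0.3716, 0.18]
ee_rot: [[0.991, 0.136, -0.003], [0.136, -0.991, 0.001], [-0.003, -0.002, -1.0]]
wrist_force: [-0.5, -0.7, -3.1]
gripper_width: 0.183
```

Run:
```python
from h import *
s=sense(); print(s["tcp_pos"],s["gripper_width"],np.round(s["ee_rot"],3).tolist(),s["wrist_force"])
p=capture("side"); save(p["color"][70:220,150:350],"tray1.png",4)
print(pix(p,[[.546,-.370,.005]])-[150,70])
```

```text
[ 0.54533318 -0.37159867  0.18002152] 0.1830340774317124 [[0.991, 0.136, -0.003], [0.136, -0.991, 0.001], [-0.003, -0.002, -1.0]] [-0.54872671 -0.67209598 -3.10469569]
[[101.30919795  80.46805712]]
```

View pics/tray1.png

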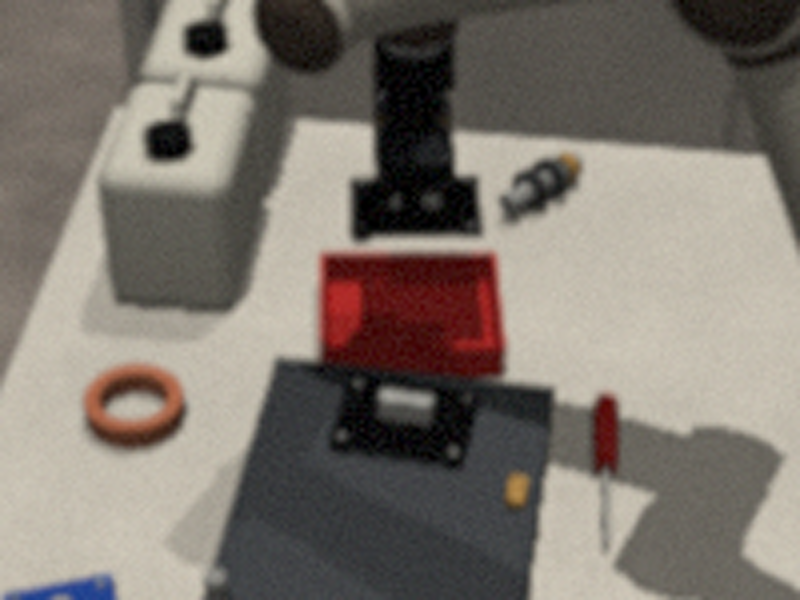

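The cover hangs level in the gripper at crop (415,208), centred over the red tray (tray centre about (405,320)); C is still in place at (405,415). Lowering now. Contact is expected at TCP z ≈ 0.037.

Request:
apply_moves(steps=[[[0,0,0,15,0,0,0],[0,0,0,25,0,0,0],[0,0,0,25,0,0,0],[0,0,0,25,0,0,0],[0,0,0,20,0,0,0],[0,0,0,12,0,0,0],[0,0,0,8,0,0,0],[0,0,0,3,0,0,0],[0,0,0,1.2,0,0,0],[0,0,0,1.2,0,0,0],[0,0,0,1.2,0,0,0],[0,0,0,1.2,0,0,0]]])

```text
time_s: 16.27
tcp_pos: [0.5463, -0.3701, 0.0444]
ee_rot: [[0.99, 0.138, 0.0], [0.138, -0.99, -0.0], [0.0, 0.0, -1.0]]
wrist_force: [-0.9, -0.3, -3.0]
gripper_width: 0.186
```

Request:
apply_moves(steps=[[[0,0,0,1.2,0,0,0],[0,0,0,1.2,0,0,0],[0,0,0,1.2,0,0,0],[0,0,0,1.2,0,0,0],[0,0,0,1,0,0,0],[0,0,0,1,0,0,0],[0,0,0,0,0,0,0]]])

```text
time_s: 17.15
tcp_pos: [0.5462, -0.3701, 0.0377]
ee_rot: [[0.99, 0.138, 0.0], [0.138, -0.99, -0.0], [0.0, 0.0, -1.0]]
wrist_force: [-1.5, -0.3, -0.9]
gripper_width: 0.18
```

Request:
apply_moves(steps=[[[0,0,0,0.4,0,0,0],[0,0,0,0,0,0,0],[0.25,0,0,0,0,0,0],[0.5,0,0,0,0,0,0],[0.5,0,0,0,0,0,0],[0.5,0,0,0,0,0,0],[0.5,0,0,-3,0,0,0],[0.5,0,0,-10,0,0,0],[0.5,0,0,-25,0,0,0],[0.5,0,0,-40,0,0,0],[0.5,-40,0,-40,0,0,0],[0.5,-50,0,-20,0,0,0]]])

```text
time_s: 18.65
tcp_pos: [0.4577, -0.3831, 0.1784]
ee_rot: [[0.99, 0.139, 0.005], [0.139, -0.99, -0.003], [0.004, 0.004, -1.0]]
wrist_force: [0.3, -0.4, 0.4]
gripper_width: 0.504
```

Request:
apply_moves(steps=[[[0.5,-50,0,0,0,0,0],[0.5,-30,0,0,0,0,0],[0.5,0,0,0,0,0,0],[0.5,0,0,0,0,0,0]]])

```text
time_s: 19.15
tcp_pos: [0.3786, -0.3938, 0.1758]
ee_rot: [[0.99, 0.138, 0.002], [0.138, -0.99, -0.001], [0.001, 0.001, -1.0]]
wrist_force: [0.1, 0.2, 0.5]
gripper_width: 0.497
```

Run:
```python
from h import *
p=capture("top"); save(p["color"][120:260,170:410],"end.png",3.3)
g=cv2.cvtColor(p["color"],cv2.COLOR_RGB2GRAY)
for n,(u,v),z in [("A",(204,187),.088),("C",(303,193),.088),("B",tuple(pix(p,[[.546,-.37,.043]])[0].astype(int)),.043)]:
    b=np.zeros_like(g); b[v-14:v+15,u-12:u+13]=(g[v-14:v+15,u-12:u+13]>110)
    ys,xs=np.nonzero(b); print(n,np.round(world(p,np.c_[xs,ys],z)[:,:2].mean(0)*1000,1),len(xs))
s=sense(); print(s["time_s"],s["tcp_pos"],s["wrist_force"])
```

```text
A [546.9 143.2] 83
C [ 530.8 -166.6] 64
B [ 525.9 -359.7] 308
19.2 [ 0.37882892 -0.39363081  0.17552427] [ 0.09892665  0.68907206 -0.04801437]
```

View pics/end.png

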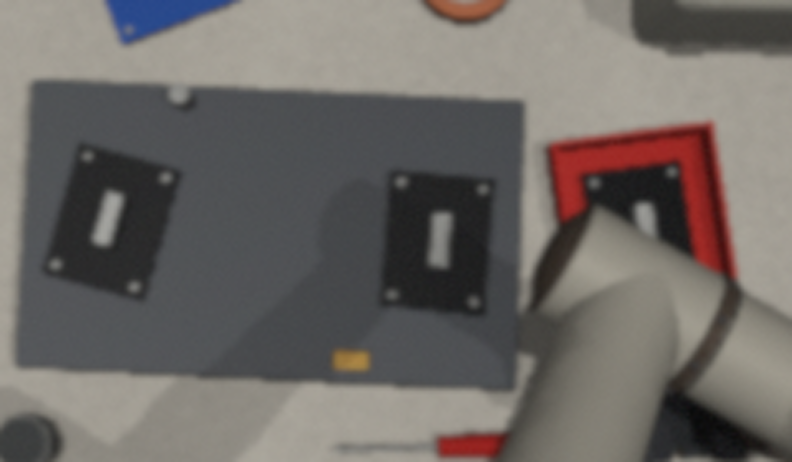

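The crop shows the cover lying inside the red tray (studs at (593,183) and (672,172), bar at (645,215)). A and C are at their starting places, and the pin and block are unmoved. The "B" number is contaminated by the arm covering part of the view, but the release height and the picture agree. Handing in.

```bash
python3 -c "
from station import r
print(r.finish_job())"
```

```text
the job is handed in; nothing more can be done
None
```

The twisted cover was the middle one. It is now in the red reject tray, and I handed the job in at about 19 s of the 72 s allowed; no verdict is reported.

- **Finding it:** The left cover held firm on both near corners, at about 10 N with no sink. The middle cover's near-left corner sank about 3.7 mm under almost no force, then landed. I held it down for more than 1.5 s at about 7.5 N. I did not need to press the third cover.
- **Moving it:** I lifted it by its bar and set it down in the tray. Contact came at the expected height, with about 2 N showing at the wrist, and then I released it.
- **Last checks:**
  - Camera measurements put both flat covers within about 1 mm of where they started.
  - In the last picture the cover lies inside the red tray, and the pin and gauge block look undisturbed.
  - The arm was clear of everything and the wrist force was near zero.
- **Check that failed:** The final measurement of the bar in the tray was no use, because the arm hid part of it. The placement rests on the release position, about 1 mm from the measured tray centre, and on the picture.

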